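# Unload the forming die into the rack

### The job

Swing the red hold-down arm well clear of the die (about a right angle, by its black knob), lift the formed copper trough out of the die, and set it down gently, upright, in the free lane of the wooden rack; slide it along under the slatted top until it is fully home against the end stop. Leave the arm swung clear, do not tip or drop the trough, leave the finished trough and the hammer, jar, cup and steel punch where they are, and let go of everything.

Things in the scene. Friction and masses are not known exactly. Their poses are not given: they have to be found in the camera images.
- trough: The formed part: an open-topped rectangular copper trough, 150 long (its x) x 46 wide (its y) x 42 tall, walls 3 thick, end walls 36 tall, about 0.3 to 0.6 kg. Origin: centre of its underside, z up. The two ends are alike. It starts in the die cavity, standing 24 out of the die face.
- die: Fixed forming die, left or right on the bench, yawed up to 0.4. Origin: centre of its underside, on the bench, z up. Grey base plate 230 (x) x 150 (y) x 16 thick; on it a dark steel block 190 x 100, flat top face at z = 34. Two steel pillars of diameter 18 stand at x = +100, y = -55 and +55, up to z = 115. The arm's post (diameter 24, 60 high) is at x = -50, y = +62.
- holdarm (a joint): Angle of the red hold-down arm about its vertical pivot, rad. At 0 it points along the die's -y, straight across the trough; growing (clockwise from above, to 1.8) it turns to the die's -x, off the trough: at a it points along (-sin a, -cos a) in the die frame. Starts at 0 to 0.3, blocking the trough. Light friction (about 1 N at the knob); stays where left.
- clamp_knob (a point): Centre of the top of the arm's upright black knob, 120 above the bench. The knob is 20 in diameter and 46 tall, down to the arm, which is 62 to 74 above the bench and 20 wide. Knob axis 118 from the pivot axis, 7 from the arm's end.
- clamp_pivot (a point): Point on the vertical pivot axis of the arm, 80 above the bench.
- rack: Fixed low wooden rack, left or right, yawed up to 0.25. Origin: centre of its underside, on the bench. 330 (x) x 136 (y). Two lanes along x, centred on y = -32 and +32: floor at z = 6, 56 wide between rails with tops at z = 20. Open from above for x = -165 to +30. End stop's face at x = +157, its top at z = 36. A trough fully home has its centre at x = +82.
- liner: Thin green strip, 140 x 40, lying on the floor of the free lane, seen only (no step). Origin: on the lane floor where the centre of the underside of a trough that is fully home lies (to within 1); its x runs along the lane towards the end stop, z up.
- done_trough: A finished trough, the same as the other, already home in the other lane. Origin: centre of its underside. Not to be disturbed.
- hammer: Loose hammer lying on the bench between die and rack, 200 long along its x, handle to -x. Origin: centre of its underside. Bystander.
- jar: Amber glass jar with steel cap, diameter 64, 120 tall, standing between die and rack. Origin: centre of its underside. Bystander.
- cup: Copper cup, diameter 76, 75 tall, standing beyond the jar. Origin: centre of its underside. Bystander.
- die_cavity (a point): Centre of the floor of the die's open cavity: above the die's origin, 16 above the bench. The cavity is 154 (die x) x 50 (die y), 18 deep, straight-walled; the trough stands in it with 2 of play all round.
- rack_slats (a point): Middle of the near edge of the first slat's underside: x = +30, y = 0, z = 56 in the rack frame. From here to x = +154 three slats lie across both lanes, underside at z = 56, top at z = 64, on posts in line with the rails. A trough fully home sticks out 23 in front of this edge, where it can be pushed.
- punch: Steel punch standing loose on the bench beyond the die's pillar end: dark block 60 x 44 x 55 tall with an upright shank of diameter 28, 120 tall in all. Origin: centre of its underside. Bystander.
There are look-alikes about, which are no part of the job. What is shaped like the trough but green or turquoise is not meant.

How it is judged (in metres and radians):
On the way, in this order (a step that is already met when the one before it is completed fails the run):
1. the hold-down arm is swung clear (more than 1.15 rad) with the trough still in the die (value of joint holdarm above 1.15 rad and z of trough in the frame of die below 0.03 m), for 0.2 s.
2. the trough is held up, clear out of the die (z of trough in the frame of die above 0.06 m and contact force between the fingers and trough above 0.5 N), for 0.2 s.
At the end, for the whole second after the job is handed in: The trough rests upright on the floor of the free lane, in line with it (5 degrees), within 7 mm of fully home against the end stop, at rest and released; the hold-down arm is still swung clear, beyond 1.15 rad (x of trough in the frame of liner between -0.007 and 0.006 m and y of trough in the frame of liner between -0.009 and 0.009 m and z of trough in the frame of liner below 0.006 m and angle between trough's own z axis and vertical below 0.08 rad and angle between the x axis of trough and the x axis of liner, either way round below 0.09 rad and linear speed of trough below 0.01 m/s and value of joint holdarm above 1.15 rad); the robot touches nothing.
It fails at once if the finished trough is moved by more than 12 mm (distance of done_trough from where it was at the start of the episode above 0.012 m).
It fails at once if the hammer, jar, cup or punch is moved by more than 25 mm (distance of any of hammer, jar, cup, punch from where it was at the start of the episode above 0.025 m).
It fails at once if the trough is tipped by more than 40 degrees (angle between trough's own z axis and vertical above 0.7 rad).
It fails at once if the trough is dropped or flung (moves faster than 0.5 m/s while not held) (linear speed of trough above 0.5 m/s and contact force between the fingers and trough below 0.3 N).
It also fails if it takes over 64 s, if anything falls off the work surface, if the arm or the gripper's body presses on something with over 40 N, if the wrist force passes 120 N, or if a joint passes its speed limit or range.

### The arm

A 6-joint arm with a two-finger parallel gripper is mounted at the origin on the work surface. World frame = base frame: x ahead of the robot, y to its left, z up, the work surface at z = 0. Lengths are in m, angles in degrees, forces in N, time in s.
With the tool pointing down it reaches from about 0.25 to 0.8 m from the base axis. Payload 8.5 kg.
Tool frame: the origin (TCP) lies at the very end of the fingers, on their centre line; the grasp point (between the pads) lies 19 mm behind it; z points along the fingers, y is the line along which they close (so a half turn about z gives the same grasp; the last joint's range is limited). The gripper opens to 85 mm and grips with 20 to 120 N. Pads are 22 mm wide; open, the fingers measure 114 mm over their backs; the gripper's body (76 mm by 85 mm) begins 54 mm behind the grasp point. The pads swing forward as they close: fully open they stand 13 mm farther back than shut.
Start: joints at [-65.89, 13.648, -0.773, 75.585, 0, 90], TCP at [0.214, -0.479, 0.231] pointing down, gripper open.
Joint ranges: [-152.45, 152.45], [-59.26, 108.67], [-65.41, 83.53], [-104.44, 129.93], [-82.83, 76.93], [-180, 180]. Speed limits (degrees/s): [127.2, 127.2, 159.86, 180, 180, 180].

### API

Orientations are given as a 3x3 rotation matrix whose columns are the frame's x, y, z axes.
In Python, from cell import sense, camera, hand_in gives the robot as it stands.
- The arm moves only by the shell command python3 -m handwheel 'ROWS'. ROWS is JSON, a list that holds one entry, the list of rows, each a list of 7 numbers: the shift along the world's x, y, z as a fraction of full scale, then the turn, a rotation vector about the world's x, y, z as a fraction of full scale, then the opening, from -1 (shut) to 1 (fully open). In form: [[[tx, ty, tz, rx, ry, rz, grip], ...]]. A call has 1 to 5 rows; each row shifts and turns the commanded pose from where the row before left it; what a row does not reach is not made up. Full scale, the value 1, is 0.02 m for a shift and 0.5 rad for a turn. A row lasts 1/8 s, in which the tool goes at most 62.5 mm and 10.7 degrees, less where a joint would pass 70% of its speed; a pose out of reach is approached as far as the arm can. A call with a number of a shift or a turn outside -1 to 1 is refused whole. A call with a gripper value outside its range is refused whole. The fingers move at their own pace and stop on an object; the grip force is fixed at half the most. Time passes only in rows, so rows that do not move let the fingers close. It gives the time, the measured TCP pose, the force, the opening and the grip force at its end, in the units of the state.
- sense(): the state, without advancing time (a new reading comes with each control period).
- camera(name): name is "side" or "top" or "wrist"; returns a dict with "frame" (400x640x3 uint8, red, green, blue), "vertical_fov" (degrees; the focal length in pixels is half the picture's height over the tangent of half this angle, whatever the lens; pixels are square), "cx", "cy" (the principal point, pixels), "rvec" (rotation vector, rad) and "tvec" (3), from world to camera coordinates, as OpenCV has them. Camera axes: x right, y down, z forward; pixel columns grow to the right and rows downward; lengths in m; the calibration is good to about 2 mm. The wrist camera is an equidistant fisheye: a pixel r from the principal point sees the ray r / f radians off the axis. A picture is of the moment at which its call begins. There is no depth.
- hand_in(): hands the job in; it is judged then, once.
The state is a dict: "time": time; "qpos": joint angles; "dq": joint speeds; "tau": joint torques, N m; "tcp_pos": TCP position; "ee_rot": TCP orientation; "ft_force": force on the tool from outside, world axes, zero at the start; "ft_torque": the same for the moment, N m; "width": finger opening in m; "gripper_force": force on a finger pad.
Only numpy, scipy, OpenCV 4.12 (cv2) and the standard library are available. Lean on these libraries where they do the work, as an engineer would, in place of code of your own. Each camera call takes 0.05 s, during which the arm holds its last target. There are 200 camera calls.

## Working session

There is one attempt and no reset: what is moved stays moved. The work goes in short steps, Python scripts to look and compute and a shell command to move; the robot and the scene stay as the last step left them, time stands still between calls to the robot, and variables do not carry over. Pictures are saved under pics/ and viewed, at most 10 in all, crops included, and the job is handed in when it is done.

```bash
mkdir -p pics; cat > h.py <<'E'
import numpy as np, cv2
from cell import sense, camera
def grab(n,f):
    c=camera(n); c['name']=n
    cv2.imwrite('pics/'+f+'.png',c['frame'][:,:,::-1]); np.save('pics/'+f+'.npy',c,allow_pickle=True); return c
def load(f): return np.load('pics/'+f+'.npy',allow_pickle=True).item()
def ray(c,u,v):
    f=200/np.tan(np.radians(c['vertical_fov']/2)); x,y=(u-c['cx']),(v-c['cy'])
    if c['name']=='wrist':
        r=np.hypot(x,y); t=r/f; d=np.array([np.sin(t)*x/max(r,1e-9),np.sin(t)*y/max(r,1e-9),np.cos(t)])
    else: d=np.array([x/f,y/f,1.])
    R=cv2.Rodrigues(np.array(c['rvec'],float))[0]; t=np.array(c['tvec'],float).ravel()
    return -R.T@t, R.T@d
def onz(c,u,v,z):
    o,d=ray(c,u,v); return o+d*(z-o[2])/d[2]
def proj(c,P):
    f=200/np.tan(np.radians(c['vertical_fov']/2))
    R=cv2.Rodrigues(np.array(c['rvec'],float))[0]; p=R@np.array(P)+np.array(c['tvec'],float).ravel()
    if c['name']=='wrist':
        r=np.hypot(p[0],p[1]); t=np.arctan2(r,p[2]); return np.array([c['cx']+f*t*p[0]/r,c['cy']+f*t*p[1]/r])
    return np.array([c['cx']+f*p[0]/p[2],c['cy']+f*p[1]/p[2]])
E
python3 - <<'E'
from h import *
for n in ['top','side','wrist']:
    c=grab(n,n+'0'); print(n,c['vertical_fov'],c['cx'],c['cy'],ray(c,320,200))
s=sense(); print(s['time'],s['tcp_pos'],s['ee_rot'],s['ft_force'],s['width'])
E
```

```text
top 51.26876202016389 320.90933700610105 202.45787733988797 (array([ 0.43678681, -0.08107231,  1.27170199]), array([ 0.10741493, -0.00140125, -0.99423317]))
side 46.523215835225564 311.2547550043801 201.12608807692487 (array([ 0.51760609, -0.86174226,  1.01278611]), array([ 0.06907582,  0.66568325, -0.74327217]))
wrist 65.70646984690485 311.36698046900557 200.07962649319657 (array([ 0.28093867, -0.44931673,  0.37230852]), array([-0.24637441, -0.13991684, -0.95902186]))
0.15 [ 0.21432468 -0.47892003  0.2308226 ] [[ 9.12757699e-01  4.08501122e-01 -4.65292489e-04]
 [ 4.08501386e-01 -9.12757151e-01  1.00056440e-03]
 [-1.59673683e-05 -1.10334548e-03 -9.99999391e-01]] [-0.1713153  -0.03446803  0.09542225] 0.08499049152409156
```

View pics/top0.png

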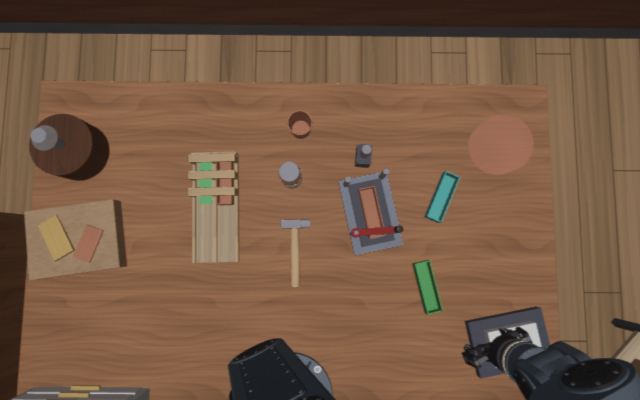

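View pics/side0.png

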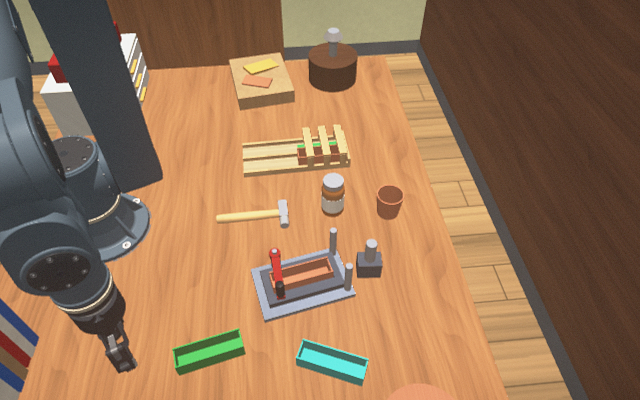

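The top view shows the following:
- **Die:** at (372,213), with pillars at the far end (348,182) and (386,172). The red arm runs from pivot (355,232) to knob (398,229).
- **Rack:** at (215,207), slats at the far end, with the green liner in the left lane.

Trough-like things in the top view:
- Copper in the die (371,208): **my choice**, since it is copper, in the die and under the red arm.
- Finished trough (226,180), in the other lane.
- Green (427,287) and turquoise (443,197) decoys.
- Copper plate in the box (88,243).

Next is one close crop to check this, plus mask measurements.

```bash
python3 - <<'E'
from h import *
t=load('top0');s=load('side0')
def crop(c,x,y,w,h,k): return cv2.resize(c['frame'][y:y+h,x:x+w,::-1],None,fx=k,fy=k,interpolation=cv2.INTER_CUBIC)
a=crop(t,325,150,90,110,5); b=crop(t,180,140,70,110,5)
cv2.imwrite('pics/comp.png',np.hstack([a,b]))
def blobs(c,lo,hi,box,mn=15):
    hsv=cv2.cvtColor(c['frame'],cv2.COLOR_RGB2HSV); m=cv2.inRange(hsv,lo,hi)
    z=np.zeros_like(m); x,y,w,h=box; z[y:y+h,x:x+w]=255; m&=z
    n,l,st,ce=cv2.connectedComponentsWithStats(m)
    for i in range(1,n):
        if st[i,4]>=mn:
            p=np.argwhere(l==i)[:,::-1].astype(np.float32); print(st[i],cv2.minAreaRect(p))
print('arm top');blobs(t,(0,190,90),(6,255,255),(325,150,90,110)); blobs(t,(174,190,90),(180,255,255),(325,150,90,110))
print('copper top');blobs(t,(4,100,60),(12,185,255),(350,175,40,70))
print('liner');blobs(t,(45,80,60),(80,255,255),(180,140,70,110))
for n,uv in [('knob',(398,229)),]: print(n,onz(t,*uv,.12))
for uv in [(348,182),(386,172)]: print('pillar',onz(t,*uv,.115))
E
```

```text
arm top
copper top
[350 175  12   3  21] ((355.5, 176.0), (2.0, 11.0), 90.0)
[359 186  24  43 657] ((370.4705810546875, 207.61764526367188), (41.976043701171875, 15.835925102233887), 77.47119140625)
[369 234  16   4  41] ((376.4324645996094, 235.09457397460938), (2.6303837299346924, 15.289106369018555), 80.53767395019531)
liner
[200 162  12   9  89] ((205.5, 166.0), (8.0, 11.0), 90.0)
[200 179  11   9  89] ((205.0, 183.0), (8.0, 10.0), 90.0)
[200 196  12   8  90] ((205.5, 199.5), (7.0, 11.0), 90.0)
knob [ 0.48249557 -0.29879054  0.12      ]
pillar [ 0.61319898 -0.16080727  0.115     ]
pillar [ 0.6425493  -0.26767529  0.115     ]
```

View pics/comp.png

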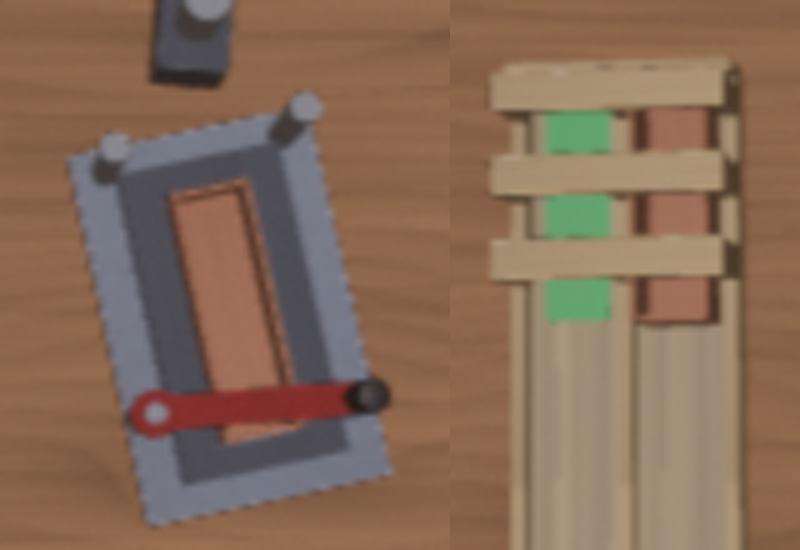

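The crop confirms the choice: an open copper trough in the die cavity under the red arm. The knob is at crop (370,393), the bolt at (156,413) and the pillar tops at (116,147) and (306,105). The free lane is the left one: the liner's near edge is at y=322, x from 547 to 611.

```bash
python3 - <<'E'
from h import *
np.set_printoptions(precision=4,suppress=True)
t=load('top0')
D=lambda x,y,z:onz(t,325+(x+.5)/5-.5,150+(y+.5)/5-.5,z)
K=lambda x,y,z:onz(t,180+(x-450+.5)/5-.5,140+(y+.5)/5-.5,z)
p1,p2=D(116,147,.115),D(306,105,.115); print('pillars',p1,p2,np.linalg.norm(p1-p2))
yd=(p1-p2)[:2]/np.linalg.norm((p1-p2)[:2]); xd=np.array([yd[1],-yd[0]]); print('die yaw pillars',np.degrees(np.arctan2(xd[1],xd[0])))
pl=[D(*c,.016) for c in [(68,157),(313,110),(392,470),(150,525)]]
print('plate',pl, [np.linalg.norm(pl[i]-pl[(i+1)%4]) for i in range(4)]); o=np.mean(pl,axis=0)[:2]
e=pl[0]-pl[3]+pl[1]-pl[2]; print('plate centre',o,'yaw',np.degrees(np.arctan2(e[1],e[0])), 'pillar centre->origin',((p1+p2)/2)[:2]-.1*xd)
kn,pv=D(370,393,.12),D(156,413,.08); print('knob',kn,'pivot',pv,np.linalg.norm((kn-pv)[:2]),'pivot pred',o-.05*xd+.062*yd)
hold=(kn-pv)[:2]; print('a', np.arctan2(-hold@xd,-hold@yd))
tc=[D(170,190,.054),D(248,178,.054),D(300,425,.054),D(225,440,.054)]
print('trough',np.mean(tc,axis=0),[np.linalg.norm(tc[i]-tc[(i+1)%4]) for i in range(4)])
n1,n2=K(547,322,.006),K(611,322,.006); f1,f2=K(547,112,.006),K(611,112,.006)
print('liner near',n1,n2,'far visible',f1,f2, 'len near-far')
r1,r2=K(511,300,.02),K(511,548,.02); r3,r4=K(742,340,.02),K(742,545,.02); print('rack rails',r1,r2,r3,r4)
print('slat near edge',K(490,277,.064),K(723,270,.064)); print('slat far',K(492,73,.064),K(727,66,.064))
d1,d2=K(638,325,.045),K(714,325,.045);print('done near',d1,d2)
c=load('side0')
print('side proj',[ (n,proj(c,P)) for n,P in [('knob',kn),('p1',p1),('p2',p2)]])
R=sense(); print(R['ee_rot'][:, 1] if hasattr(R['ee_rot'],'shape') else R['ee_rot'])
E
python3 - <<'E'
import sys; sys.path.insert(0,'.')
from h import *
import os; os.chdir('.')
s=load('side0')
a=cv2.resize(s['frame'][225:325,245:385,::-1],None,fx=4,fy=4,interpolation=cv2.INTER_CUBIC)
b=cv2.resize(s['frame'][115:185,235:360,::-1],None,fx=4,fy=4,interpolation=cv2.INTER_CUBIC)
b=np.pad(b,((0,0),(0,60),(0,0)))
cv2.imwrite('pics/comp2.png',np.vstack([a[:310],b]))
E
```

```text
pillars [ 0.6217 -0.1602  0.115 ] [ 0.6465 -0.2671  0.115 ] 0.10975627219535079
die yaw pillars 13.076993286955057
plate [array([ 0.6311, -0.1378,  0.016 ]), array([ 0.6614, -0.2873,  0.016 ]), array([ 0.443, -0.333,  0.016]), array([ 0.4091, -0.1877,  0.016 ])] [np.float64(0.15258714368103948), np.float64(0.22316870762801647), np.float64(0.14920432383400326), np.float64(0.2275915035966805)]
plate centre [ 0.5361 -0.2364] yaw 12.244616214249701 pillar centre->origin [ 0.5367 -0.2363]
knob [ 0.4847 -0.3005  0.12  ] pivot [ 0.474  -0.1857  0.08  ] 0.11527379603007218 pivot pred [ 0.4734 -0.1874]
a 0.13485004272477394
trough [ 0.5369 -0.2347  0.054 ] [np.float64(0.046674960837002524), np.float64(0.14814707607138108), np.float64(0.044723517500405915), np.float64(0.15011151286251437)]
liner near [0.5581 0.2858 0.006 ] [0.5585 0.2468 0.006 ] far visible [0.688  0.2907 0.006 ] [0.6884 0.2513 0.006 ] len near-far
rack rails [0.5699 0.3039 0.02  ] [0.4213 0.298  0.02  ] [0.5469 0.164  0.02  ] [0.4241 0.1605 0.02  ]
slat near edge [0.5786 0.3031 0.064 ] [0.5839 0.1676 0.064 ]
slat far [0.6995 0.3068 0.064 ] [0.705  0.1688 0.064 ]
done near [0.5531 0.2207 0.045 ] [0.5534 0.1759 0.045 ]
side proj [('knob', array([279.1734, 282.9763])), ('p1', array([332.6497, 230.2955])), ('p2', array([348.9488, 265.8087]))]
[ 0.4085 -0.9128 -0.0011]
```

View pics/comp2.png

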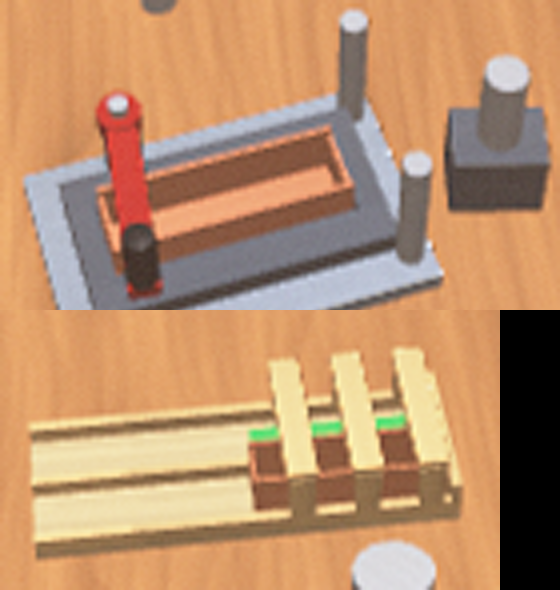

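The side view agrees with the top view: knob at (279.7,285) against a predicted (279.2,283), and the pillars are within 1 px. The free lane is the farther one, with green showing. I'll move above the knob.

```bash

python3 -m handwheel '[[[0.9,0.6,-0.27,0,0,0.035,1],[0.9,0.6,-0.27,0,0,0.035,1],[0.9,0.6,-0.27,0,0,0.035,1],[0.9,0.6,-0.27,0,0,0.035,1],[0.9,0.6,-0.27,0,0,0.035,1]]]' >/dev/null
python3 -m handwheel '[[[0.9,0.6,-0.27,0,0,0.035,1],[0.9,0.6,-0.27,0,0,0.035,1],[0.9,0.6,-0.27,0,0,0.035,1],[0.9,0.6,-0.27,0,0,0.035,1],[0.9,0.6,-0.27,0,0,0.035,1]]]' >/dev/null
python3 -m handwheel '[[[0.9,0.6,-0.27,0,0,0.035,1],[0.9,0.6,-0.27,0,0,0.035,1],[0.9,0.6,-0.27,0,0,0.035,1],[0.9,0.6,-0.27,0,0,0.035,1],[0.9,0.6,-0.27,0,0,0.035,1]]]'
python3 - <<'E'
from h import *
c=grab('wrist','w1'); s=sense(); print(s['time'],s['tcp_pos'],s['ee_rot'],s['qpos'])
print('knob exp',proj(c,[.4847,-.3005,.12]),'pivot',proj(c,[.474,-.187,.08]),'trough',proj(c,[.5367,-.2352,.019]))
E
```

```text
time: 2.02
tcp_pos: [0.4855, -0.2984, 0.1499]
ee_rot: [[0.775, 0.632, -0.0], [0.632, -0.775, 0.0], [-0.0, -0.0, -1.0]]
ft_force: [-0.5, 0.2, -0.2]
width: 0.0853
gripper_force: 0.0
2.075 [ 0.48717663 -0.29717877  0.14915396] [[ 7.73596180e-01  6.33678793e-01  3.70621483e-04]
 [ 6.33678201e-01 -7.73596061e-01  1.03538124e-03]
 [ 9.42810456e-04 -5.66112220e-04 -9.99999395e-01]] [-3.14164473e+01  2.02669684e+01 -3.57880072e+00  6.61670313e+01
  6.16951769e-02  1.09261492e+02]
knob exp [312.49588613 238.72745157] pivot [180.82759879 132.14489399] trough [291.71589405 103.75701663]
```

View pics/w1.png

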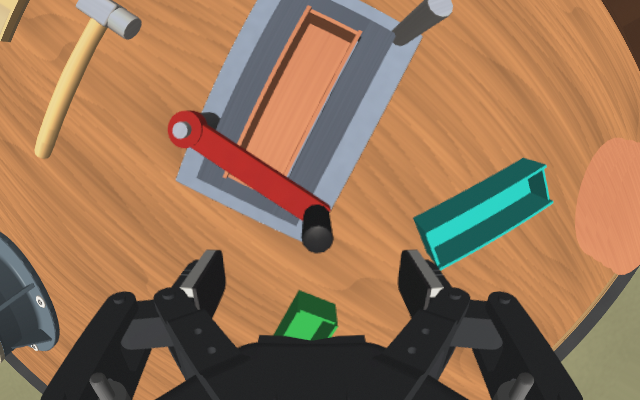

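Wrist view: the knob top is at (317,238), 5 px from where I expected it and between the fingers. The bolt is at (180,130), and the trough's far corners are at (310,8) and (361,33).

```bash
python3 - <<'E'
from h import *
np.set_printoptions(precision=4,suppress=True)
c=load('w1')
print('knob',onz(c,317,238,.12),'bolt',onz(c,180,130,.08))
print('far corners',onz(c,310,8,.052),onz(c,361,33,.052),'near left',onz(c,226,178,.052))
E
python3 -m handwheel '[[[-0.1,-0.15,-1,0,0,0,1],[0,0,-1,0,0,0,1],[0,0,-1,0,0,0,1],[0,0,0,0,0,0,1]]]'
```

```text
knob [ 0.4868 -0.3023  0.12  ] bolt [ 0.4749 -0.1855  0.08  ]
far corners [ 0.6058 -0.1994  0.052 ] [ 0.6151 -0.2423  0.052 ] near left [ 0.4582 -0.2319  0.052 ]
time: 2.58
tcp_pos: [0.4818, -0.3015, 0.089]
ee_rot: [[0.775, 0.632, -0.003], [0.632, -0.775, 0.002], [-0.001, -0.003, -1.0]]
ft_force: [-0.1, -0.3, 0.4]
width: 0.0858
gripper_force: 0.0
```

```bash
python3 -m handwheel '[[[0.2,0,-0.1,0,0,0,-1],[0,0,0,0,0,0,-1],[0,0,0,0,0,0,-1],[0,0,0,0,0,0,-1],[0,0,0,0,0,0,-1]]]'
python3 -m handwheel '[[[0,0,0,0,0,0,-1],[0,0,0,0,0,0,-1]]]'
python3 - <<'E'
import numpy as np
p=np.array([.4743,-.1862]); k=np.array([.4862,-.3013]); r=k-p; 
for a in np.radians(np.arange(0,85,10)):
    R=np.array([[np.cos(a),np.sin(a)],[-np.sin(a),np.cos(a)]]); q=p+R@r; print(np.round(q,4))
E
```

```text
time: 3.2
tcp_pos: [0.4867, -0.3022, 0.0889]
ee_rot: [[0.775, 0.631, 0.001], [0.631, -0.775, -0.0], [0.001, 0.001, -1.0]]
ft_force: [-0.3, 0.8, 5.7]
width: 0.0187
gripper_force: 58.5
time: 3.45
tcp_pos: [0.4867, -0.3022, 0.0889]
ee_rot: [[0.775, 0.631, 0.001], [0.631, -0.775, -0.0], [0.0, 0.001, -1.0]]
ft_force: [-0.7, 0.6, 5.4]
width: 0.0187
gripper_force: 58.5
[ 0.4862 -0.3013]
[ 0.466  -0.3016]
[ 0.4461 -0.2984]
[ 0.4271 -0.2918]
[ 0.4094 -0.282 ]
[ 0.3938 -0.2693]
[ 0.3806 -0.2541]
[ 0.3702 -0.2367]
[ 0.363  -0.2179]
```

```bash
python3 -m handwheel '[[[-0.5,-0.02,0,0,0,-0.1,-1],[-0.5,0,0,0,0,-0.1,-1],[-0.5,0.06,0,0,0,-0.1,-1],[-0.5,0.1,0,0,0,-0.1,-1],[-0.48,0.15,0,0,0,-0.1,-1]]]'
python3 -m handwheel '[[[-0.47,0.18,0,0,0,-0.1,-1],[-0.45,0.23,0,0,0,-0.1,-1],[-0.43,0.26,0,0,0,-0.1,-1],[-0.4,0.3,0,0,0,-0.1,-1],[-0.38,0.33,0,0,0,-0.1,-1]]]'
```

```text
time: 4.08
tcp_pos: [0.4378, -0.2974, 0.0889]
ee_rot: [[0.909, 0.418, 0.003], [0.418, -0.909, -0.002], [0.002, 0.003, -1.0]]
ft_force: [6.5, -3.2, -0.0]
width: 0.0183
gripper_force: 58.8
time: 4.7
tcp_pos: [0.3941, -0.2727, 0.0889]
ee_rot: [[0.984, 0.178, 0.0], [0.178, -0.984, -0.005], [-0.001, 0.005, -1.0]]
ft_force: [-0.9, -12.3, 0.0]
width: 0.0186
gripper_force: 59.1
```

```bash
python3 -m handwheel '[[[-0.35,0.38,0,0,0,-0.1,-1],[-0.31,0.4,0,0,0,-0.1,-1],[-0.28,0.43,0,0,0,-0.1,-1],[-0.24,0.45,0,0,0,-0.1,-1],[-0.2,0.47,0,0,0,-0.1,-1]]]'
python3 -m handwheel '[[[-0.16,0.48,0,0,0,0,-1],[0,0,0,0,0,0,-1],[0,0,0,0,0,0,0.2],[0,0,0,0,0,0,1],[0,0,0,0,0,0,1]]]'
```

```text
time: 5.32
tcp_pos: [0.363, -0.23, 0.0887]
ee_rot: [[0.997, -0.072, -0.007], [-0.072, -0.997, -0.006], [-0.006, 0.007, -1.0]]
ft_force: [-17.9, -15.6, 13.6]
width: 0.0183
gripper_force: 60.9
time: 5.95
tcp_pos: [0.3637, -0.2181, 0.0882]
ee_rot: [[0.998, -0.066, 0.0], [-0.066, -0.998, 0.0], [0.0, -0.0, -1.0]]
ft_force: [0.1, 0.8, -0.5]
width: 0.0718
gripper_force: 0.0
```

```bash
python3 -m handwheel '[[[0,0,0.8,0,0,0,1],[0,0,1,0,0,0,1],[0,0,1,0,0,0,1],[0,0,0.2,0,0,0,1]]]' 
python3 -m handwheel '[[[0.95,-0.1,0,0,0,0.063,1],[0.95,-0.1,0,0,0,0.063,1],[0.95,-0.1,0,0,0,0.063,1],[0.95,-0.1,0,0,0,0.063,1],[0.95,-0.1,0,0,0,0.063,1]]]' >/dev/null
python3 -m handwheel '[[[0.95,-0.1,0,0,0,0.063,1],[0.95,-0.1,0,0,0,0.063,1],[0.95,-0.1,0,0,0,0.063,1],[0.95,-0.1,0,0,0,0.063,1],[0,0,0,0,0,0,1]]]'
python3 - <<'E'
from h import *
np.set_printoptions(precision=4,suppress=True)
c=grab('wrist','w2'); s=sense(); print(s['time'],s['tcp_pos'],s['ee_rot'],s['qpos'])
u=np.array([np.cos(.216),np.sin(.216),0]);v=np.array([-u[1],u[0],0]);o=np.array([.537,-.2362,.052])
for a,b in [(1,1),(1,-1),(-1,-1),(-1,1)]: print(a,b,proj(c,o+a*.075*u+b*.023*v))
E
```

```text
time: 6.45
tcp_pos: [0.3642, -0.2185, 0.1491]
ee_rot: [[0.998, -0.066, 0.002], [-0.066, -0.998, -0.001], [0.002, 0.001, -1.0]]
ft_force: [-0.5, 0.7, 0.3]
width: 0.0852
gripper_force: 0.0
time: 7.7
tcp_pos: [0.536, -0.236, 0.1471]
ee_rot: [[0.976, 0.217, -0.001], [0.217, -0.976, 0.001], [-0.001, -0.001, -1.0]]
ft_force: [-0.5, 0.6, 0.1]
width: 0.0855
gripper_force: 0.0
7.75 [ 0.535  -0.2358  0.1472] [[ 0.9764  0.2159 -0.0015]
 [ 0.2159 -0.9764  0.0007]
 [-0.0013 -0.001  -1.    ]] [-23.7911  21.7099  -1.6469  66.7378   0.0032 143.7401]
1 1 [281.8829 107.6007]
1 -1 [342.8053 107.8151]
-1 -1 [337.5212 283.36  ]
-1 1 [285.8789 283.2304]
```

View pics/w2.png

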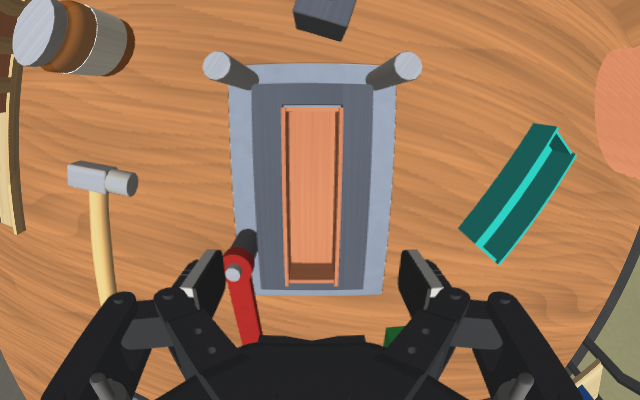

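The trough's rim spans (282..343, 107..285), within 2 px of the prediction and centred between the fingers. The red arm lies along the die's -x, clear of it. Descending now.

```bash
python3 -m handwheel '[[[0.05,0,-1,0,0,0,1],[0,0,-1,0,0,0,1],[0,0,-1,0,0,0,1],[0,0,-1,0,0,0,1],[0,0,-0.8,0,0,0,1]]]' 
python3 -m handwheel '[[[0,0,-0.6,0,0,0,1],[0,0,0,0,0,0,1],[0,0,0,0,0,0,-1],[0,0,0,0,0,0,-1],[0,0,0,0,0,0,-1]]]'
python3 -m handwheel '[[[0,0,0,0,0,0,-1],[0,0,0,0,0,0,-1],[0,0,0,0,0,0,-1]]]'
```

```text
time: 8.38
tcp_pos: [0.5347, -0.2359, 0.0513]
ee_rot: [[0.977, 0.215, -0.001], [0.215, -0.977, 0.0], [-0.001, -0.001, -1.0]]
ft_force: [-0.5, 0.7, -0.4]
width: 0.085
gripper_force: 0.0
time: 9.0
tcp_pos: [0.5359, -0.2362, 0.0412]
ee_rot: [[0.977, 0.215, 0.001], [0.215, -0.977, -0.0], [0.001, 0.0, -1.0]]
ft_force: [-0.5, 1.2, 6.1]
width: 0.0445
gripper_force: 62.8
time: 9.38
tcp_pos: [0.5359, -0.2362, 0.0413]
ee_rot: [[0.977, 0.215, 0.001], [0.215, -0.977, -0.0], [0.001, 0.001, -1.0]]
ft_force: [-0.8, 1.4, 6.2]
width: 0.0445
gripper_force: 62.8
```

```bash
python3 -m handwheel '[[[0,0,0.3,0,0,0,-1],[0,0,0.4,0,0,0,-1],[0,0,0.5,0,0,0,-1],[0,0,0.6,0,0,0,-1],[0,0,0.7,0,0,0,-1]]]' 
python3 -m handwheel '[[[0,0,0.8,0,0,0,-1],[0,0,0.9,0,0,0,-1],[0,0,0.9,0,0,0,-1],[0,0,0.9,0,0,0,-1],[0,0,0.9,0,0,0,-1]]]'
python3 -m handwheel '[[[0,0,0.6,0,0,0,-1],[0,0,0.3,0,0,0,-1],[0,0,0,0,0,0,-1]]]'
python3 - <<'E'
from h import *
t=load('top0'); c=load('w2')
print('jar top',onz(t,289,172,.12), onz(c,35,32,.12)); print(sense()['qpos'])
E
```

```text
time: 10.0
tcp_pos: [0.5354, -0.2362, 0.0912]
ee_rot: [[0.977, 0.215, 0.0], [0.215, -0.977, 0.0], [0.0, -0.0, -1.0]]
ft_force: [0.3, -0.4, -4.1]
width: 0.0444
gripper_force: 61.7
time: 10.62
tcp_pos: [0.5354, -0.2362, 0.1798]
ee_rot: [[0.977, 0.215, 0.001], [0.215, -0.977, -0.0], [0.0, 0.0, -1.0]]
ft_force: [-0.6, -0.5, -4.3]
width: 0.0443
gripper_force: 61.7
time: 11.0
tcp_pos: [0.5355, -0.2362, 0.1965]
ee_rot: [[0.977, 0.215, 0.0], [0.215, -0.977, -0.0], [0.0, 0.0, -1.0]]
ft_force: [-1.0, -0.8, -3.9]
width: 0.0443
gripper_force: 61.8
jar top [0.63925631 0.00467797 0.12      ] [ 0.64088651 -0.00295112  0.12      ]
[-2.38027809e+01  2.02899409e+01  3.58700788e+00  7.32816434e+01
  4.73664744e-03  1.43771252e+02]
```

```bash
python3 -m handwheel '[[[0,0.24,0,0,0,0.06,-1],[-0.07,0.72,0,0,0,0.17,-1],[-0.07,0.96,0,0,0,0.228,-1],[-0.07,0.96,0,0,0,0.228,-1],[-0.07,0.96,0,0,0,0.228,-1]]]'
python3 -m handwheel '[[[-0.07,0.96,0,0,0,0.228,-1],[-0.07,0.96,0,0,0,0.228,-1],[-0.07,0.96,0,0,0,0.228,-1],[-0.07,0.96,0,0,0,0.228,-1],[-0.07,0.96,0,0,0,0.228,-1]]]'
python3 -m handwheel '[[[-0.07,0.96,0,0,0,0.228,-1],[-0.07,0.96,0,0,0,0.228,-1],[-0.07,0.96,0,0,0,0.228,-1],[-0.07,0.96,0,0,0,0.228,-1],[-0.07,0.96,0,0,0,0.228,-1]]]'
python3 -c "
from cell import sense;s=sense();print(s['qpos'])"
```

```text
time: 11.62
tcp_pos: [0.5294, -0.1584, 0.1956]
ee_rot: [[0.778, 0.628, -0.001], [0.628, -0.778, 0.0], [-0.001, -0.001, -1.0]]
ft_force: [0.6, 0.4, -2.9]
width: 0.0444
gripper_force: 61.8
time: 12.25
tcp_pos: [0.5223, -0.0624, 0.1957]
ee_rot: [[0.316, 0.949, -0.001], [0.949, -0.316, 0.0], [-0.0, -0.001, -1.0]]
ft_force: [-0.0, -0.3, -3.7]
width: 0.0446
gripper_force: 61.8
time: 12.88
tcp_pos: [0.5153, 0.0335, 0.1957]
ee_rot: [[-0.246, 0.969, -0.001], [0.969, 0.246, -0.0], [0.0, -0.001, -1.0]]
ft_force: [0.9, -0.1, -3.3]
width: 0.0446
gripper_force: 61.8
[ 3.71624576e+00  1.36857857e+01 -6.00076565e+00  7.03770568e+01
  3.66830789e-03  7.94972482e+01]
```

```bash
python3 -m handwheel '[[[-0.07,0.96,0,0,0,0.225,-1],[-0.07,0.96,0,0,0,0.225,-1],[-0.07,0.96,0,0,0,0.225,-1],[-0.07,0.96,0,0,0,0.225,-1],[-0.07,0.96,0,0,0,0.225,-1]]]' >/dev/null
python3 -m handwheel '[[[-0.07,0.96,0,0,0,0.225,-1],[-0.07,0.96,0,0,0,0.225,-1],[-0.07,0.96,0,0,0,0.225,-1],[-0.07,0.96,0,0,0,0.225,-1],[-0.07,0.96,0,0,0,0.225,-1]]]' >/dev/null
python3 -m handwheel '[[[-0.07,0.7,0,0,0,0.2,-1],[-0.07,0.6,0,0,0,0.1,-1],[0,0.3,0,0,0,0,-1],[0,0,0,0,0,0,-1]]]'
python3 - <<'E'
from h import *
np.set_printoptions(precision=4,suppress=True)
c=grab('wrist','w3'); grab('top','t3'); s=sense(); print(s['time'],s['tcp_pos'],s['ee_rot'],s['qpos'],s['ft_force'])
print('liner',proj(c,[.6295,.269,.006]))
E
```

```text
time: 14.62
tcp_pos: [0.4989, 0.2568, 0.1961]
ee_rot: [[-0.999, 0.053, -0.0], [0.053, 0.999, -0.0], [0.0, -0.0, -1.0]]
ft_force: [0.2, -0.2, -3.3]
width: 0.0444
gripper_force: 61.8
14.725 [0.499  0.2563 0.1962] [[-0.9986  0.0537 -0.0001]
 [ 0.0537  0.9986 -0.0004]
 [ 0.0001 -0.0004 -1.    ]] [27.1948 17.9468  0.0707 72.1402 -0.015  30.2731] [ 1.7296 -0.2879 -4.0559]
liner [326.5179 279.6574]
```

View pics/w3.png

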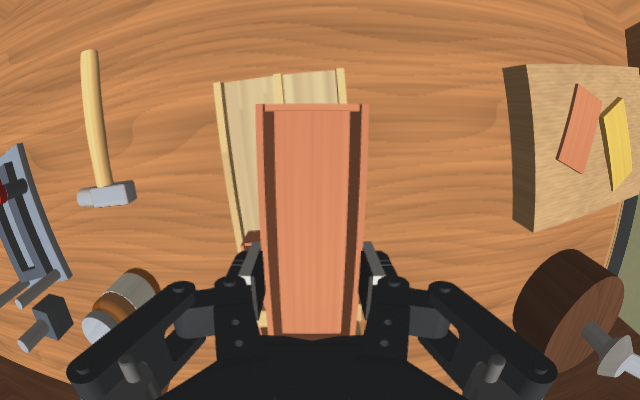

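The wrist view looks back along -x. The carried trough is level and straight in the grip. Below it are the free lane's rails, with the lane's inner edges at the open end near (282,75) and (337,69).

```bash
python3 - <<'E'
from h import *
np.set_printoptions(precision=4,suppress=True)
c=load('w3')
a,b=onz(c,282,75,.02),onz(c,337,69,.02); print(a,b,np.linalg.norm(a-b),'lane centre',(a+b)/2,'exp',[.3827,.26])
print('left outer rail ends',onz(c,214,83,.02),onz(c,346,68,.02))
# subpixel edges row profile
g=c['frame'][:,:,:].astype(int).sum(2)
for r in (80,90,98): print(r,[int(x) for x in g[r,205:360:1]])
# trough orientation in grip: edges of near end / far
print('trough rim far end corners', onz(c,257,104,.171+.036), onz(c,368,104,.171+.036))
E
```

```text
[0.3889 0.2333 0.02  ] [0.3857 0.289  0.02  ] 0.05574887601345474 lane centre [0.3873 0.2612 0.02  ] exp [0.3827, 0.26]
left outer rail ends [0.3897 0.1617 0.02  ] [0.3849 0.2982 0.02  ]
80 [389, 390, 389, 392, 392, 396, 399, 403, 403, 395, 390, 391, 393, 394, 397, 399, 401, 404, 403, 408, 413, 415, 417, 419, 423, 422, 429, 428, 428, 423, 429, 440, 458, 484, 481, 478, 477, 500, 506, 526, 540, 548, 556, 562, 562, 566, 564, 563, 560, 560, 560, 559, 559, 561, 562, 565, 569, 573, 577, 576, 565, 553, 544, 544, 547, 550, 560, 575, 582, 579, 576, 576, 576, 577, 577, 577, 458, 425, 511, 577, 583, 589, 594, 591, 589, 583, 570, 551, 530, 519, 521, 523, 526, 531, 535, 539, 544, 550, 555, 558, 556, 555, 553, 550, 547, 543, 547, 554, 564, 568, 572, 575, 579, 581, 584, 587, 582, 571, 561, 548, 538, 526, 516, 517, 525, 533, 541, 548, 554, 559, 490, 405, 458, 576, 577, 576, 578, 577, 577, 561, 469, 434, 431, 428, 432, 430, 432, 432, 430, 432, 431, 432, 432, 432, 435]
90 [435, 433, 432, 429, 427, 426, 424, 426, 440, 575, 576, 575, 577, 576, 576, 522, 389, 260, 268, 359, 538, 537, 540, 540, 543, 543, 
[... 796 characters left out ...]
4, 542, 542, 547, 553, 560, 554, 543, 530, 526, 530, 533, 540, 547, 555, 561, 562, 563, 566, 565, 565, 562, 563, 559, 559, 560, 560, 563, 565, 557, 548, 541, 538, 541, 543, 543, 546, 548, 554, 567, 578, 585, 577, 577, 577, 576, 576, 577, 575, 401, 496, 563, 579, 587, 593, 593, 590, 587, 580, 564, 545, 527, 524, 525, 525, 528, 533, 535, 541, 546, 552, 557, 557, 554, 552, 550, 548, 544, 540, 550, 556, 566, 570, 574, 578, 580, 581, 585, 586, 579, 567, 555, 544, 533, 522, 516, 523, 531, 538, 545, 552, 558, 555, 424, 407, 520, 575, 576, 575, 577, 576, 578, 517, 408, 409, 410, 410, 407, 407, 406, 404, 407, 405, 406, 405, 406]
trough rim far end corners [0.4234 0.2384 0.207 ] [0.4259 0.2849 0.207 ]
```

```bash
python3 -m handwheel '[[[0,0.44,0,0,0,0.18,-1],[0,0,-0.6,0,0,0,-1],[0,0,-1,0,0,0,-1],[0,0,-1,0,0,0,-1],[0,0,-1,0,0,0,-1]]]'
python3 -m handwheel '[[[0,0,-1,0,0,0,-1],[0,0,-0.9,0,0,0,-1],[0,0,-0.6,0,0,0,-1],[0,0,-0.4,0,0,0,-1],[0,0,0,0,0,0,-1]]]'
python3 - <<'E'
from h import *
np.set_printoptions(precision=4,suppress=True)
c=grab('wrist','w4'); s=sense(); print(s['time'],s['tcp_pos'],s['ee_rot'],s['ft_force'])
E
```

```text
time: 15.35
tcp_pos: [0.4987, 0.2646, 0.1229]
ee_rot: [[-0.999, -0.034, -0.001], [-0.034, 0.999, -0.001], [0.001, -0.001, -1.0]]
ft_force: [0.5, -0.1, -3.7]
width: 0.0443
gripper_force: 61.9
time: 15.98
tcp_pos: [0.4988, 0.2652, 0.0659]
ee_rot: [[-0.999, -0.037, -0.001], [-0.037, 0.999, -0.0], [0.001, -0.0, -1.0]]
ft_force: [-0.2, 0.6, -2.8]
width: 0.0448
gripper_force: 61.8
16.025 [0.4992 0.2654 0.0664] [[-0.9993 -0.0367  0.0001]
 [-0.0367  0.9993 -0.0001]
 [-0.0001 -0.0001 -1.    ]] [-0.0186 -0.1409 -2.9378]
```

View pics/w4.png

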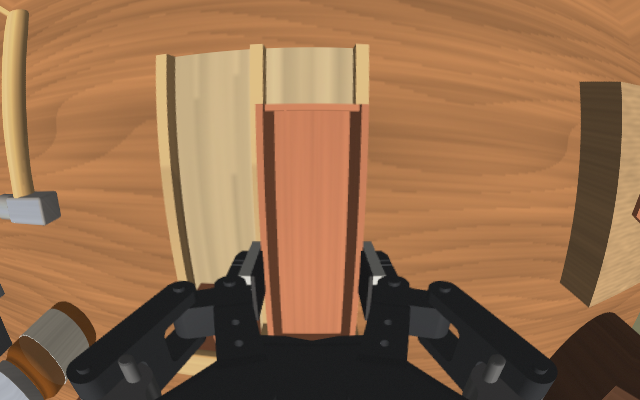

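The trough lies in line with the lane: rim 257..368, lane inner edges near 263..356. A quick numeric check of the offset comes before the set-down.

```bash
python3 - <<'E'
from h import *
np.set_printoptions(precision=4,suppress=True)
c=load('w4')
a,b=onz(c,264.5,75,.02),onz(c,355.5,75,.02); m=(a+b)/2; print(a,b,np.linalg.norm(a-b),m)
print('lane y at tool x', m[1]+(.4992-m[0])*.0367)
z=.0664-.025+.036
p,q=onz(c,257,104,z),onz(c,368,104,z); n=(p+q)/2;print(p,q,np.linalg.norm(p-q),'trough y there',n,'lane y there',m[1]+(n[0]-m[0])*.0367)
g=c['frame'].astype(int).sum(2); print(g[75,245:275].tolist(),g[75,345:375].tolist())
E
```

```text
[0.4064 0.234  0.02  ] [0.4044 0.2883 0.02  ] 0.054348997211513365 [0.4054 0.2612 0.02  ]
lane y at tool x 0.2646266072307925
[0.4253 0.2401 0.0774] [0.4236 0.2864 0.0774] 0.04636561763710593 trough y there [0.4244 0.2632 0.0774] lane y there 0.2618832299942655
[512, 515, 522, 532, 542, 545, 545, 544, 544, 544, 544, 544, 544, 544, 544, 544, 544, 503, 242, 239, 239, 477, 539, 542, 546, 549, 552, 558, 561, 560] [504, 509, 513, 518, 524, 525, 527, 493, 287, 223, 286, 484, 543, 545, 544, 544, 544, 543, 544, 543, 543, 544, 544, 530, 413, 376, 373, 373, 375, 375]
```

```bash
python3 -m handwheel '[[[0,-0.05,-0.6,0,0,0,-1],[0,0,-0.5,0,0,0,-1],[0,0,-0.3,0,0,0,-1],[0,0,-0.2,0,0,0,-1],[0,0,0,0,0,0,-1]]]'
python3 -m handwheel '[[[0,0,-0.1,0,0,0,-1],[0,0,0,0,0,0,-1]]]'
```

```text
time: 16.65
tcp_pos: [0.4989, 0.2644, 0.034]
ee_rot: [[-0.999, -0.037, -0.0], [-0.037, 0.999, -0.0], [0.0, -0.0, -1.0]]
ft_force: [-0.5, -0.1, -3.4]
width: 0.0444
gripper_force: 61.9
time: 16.9
tcp_pos: [0.4991, 0.2645, 0.0323]
ee_rot: [[-0.999, -0.037, 0.0], [-0.037, 0.999, 0.0], [-0.0, 0.0, -1.0]]
ft_force: [0.1, 0.4, -2.2]
width: 0.0445
gripper_force: 61.9
```

```bash
python3 -m handwheel '[[[0,0,-0.1,0,0,0,-1],[0,0,0,0,0,0,-1]]]'; python3 -m handwheel '[[[0,0,-0.08,0,0,0,-1],[0,0,0,0,0,0,-1]]]'
```

```text
time: 17.15
tcp_pos: [0.4993, 0.2646, 0.0312]
ee_rot: [[-0.999, -0.037, 0.001], [-0.037, 0.999, 0.0], [-0.001, 0.0, -1.0]]
ft_force: [-2.6, -1.2, 6.8]
width: 0.0446
gripper_force: 62.9
time: 17.4
tcp_pos: [0.4993, 0.2646, 0.0312]
ee_rot: [[-0.999, -0.037, 0.002], [-0.037, 0.999, 0.001], [-0.002, 0.001, -1.0]]
ft_force: [-6.6, -3.6, 22.0]
width: 0.0442
gripper_force: 64.9
```

Down on the floor: the vertical force has reversed and TCP z is 31 mm, as expected. Releasing and rising.

```bash
python3 -m handwheel '[[[0,0,0.08,0,0,0,-1],[0,0,0,0,0,0,0.6],[0,0,0,0,0,0,0.6],[0,0,0,0,0,0,0.6],[0,0,0.3,0,0,0,0.6]]]'
python3 -m handwheel '[[[0,0,0.8,0,0,0,0.6],[0,0,1,0,0,0,0.6],[0,0,1,0,0,0,0.6],[0,0,0.8,0,0,0,0.6],[0,0,0,0,0,0,0]]]'
python3 - <<'E'
from h import *
np.set_printoptions(precision=4,suppress=True)
c=grab('wrist','w5'); t=grab('top','t5'); s=sense(); print(s['time'],s['tcp_pos'])
hsv=cv2.cvtColor(c['frame'],cv2.COLOR_RGB2HSV); m=cv2.inRange(hsv,(4,110,60),(11,190,255)); m[:,:230]=0;m[:,420:]=0
n,l,st,ce=cv2.connectedComponentsWithStats(m); i=1+st[1:,4].argmax(); print(st[i]); 
x,y,w,h,_=st[i]
for r in (y+4,y+30,y+60):
    q=np.flatnonzero(l[r]==i); print(r,q[0],q[-1],onz(c,q[0],r,.048),onz(c,q[-1],r,.048))
print('near end',onz(c,x+w/2,y,.042))
E
```

```text
time: 18.02
tcp_pos: [0.4987, 0.2643, 0.036]
ee_rot: [[-0.999, -0.037, -0.001], [-0.037, 0.999, -0.001], [0.001, -0.001, -1.0]]
ft_force: [-0.2, 0.1, 0.3]
width: 0.0683
gripper_force: 0.0
time: 18.65
tcp_pos: [0.5001, 0.265, 0.1104]
ee_rot: [[-0.999, -0.037, 0.003], [-0.037, 0.999, 0.002], [-0.003, 0.001, -1.0]]
ft_force: [0.3, -0.3, -0.3]
width: 0.0516
gripper_force: 0.0
18.75 [0.4991 0.2644 0.1085]
[  277   105    70   197 12517]
109 277 345 [0.4285 0.2403 0.048 ] [0.4268 0.2845 0.048 ]
135 277 345 [0.4457 0.2407 0.048 ] [0.444  0.2854 0.048 ]
165 278 344 [0.4658 0.2417 0.048 ] [0.4642 0.2859 0.048 ]
near end [0.4252 0.263  0.042 ]
```

The trough is standing in the lane, rim edges 277 and 345 px. Its near end is at x=0.425 and it is centred to about 0.5 mm. I'll shut the fingers and go behind it.

```bash
python3 -m handwheel '[[[-0.9,-0.033,0,0,0,0,-1],[-0.9,-0.033,0,0,0,0,-1],[-0.9,-0.033,0,0,0,0,-1],[-0.9,-0.033,0,0,0,0,-1],[-0.9,-0.033,0,0,0,0,-1]]]' >/dev/null
python3 -m handwheel '[[[-0.9,-0.033,0,0,0,0,-1],[-0.3,0,0,0,0,0,-1],[0,0,-0.8,0,0,0,-1],[0,0,-1,0,0,0,-1],[0,0,-1,0,0,0,-1]]]'
python3 -m handwheel '[[[0,0,-0.8,0,0,0,-1],[0,0,-0.6,0,0,0,-1],[0,0,-0.3,0,0,0,-1],[0,0,0,0,0,0,-1]]]'
```

```text
time: 20.0
tcp_pos: [0.3854, 0.2608, 0.0519]
ee_rot: [[-0.999, -0.037, 0.001], [-0.037, 0.999, 0.0], [-0.001, 0.0, -1.0]]
ft_force: [0.1, -0.4, -0.3]
width: 0.0001
gripper_force: 0.0
time: 20.5
tcp_pos: [0.385, 0.2605, 0.0181]
ee_rot: [[-0.999, -0.037, -0.0], [-0.037, 0.999, -0.0], [0.0, -0.0, -1.0]]
ft_force: [-0.0, -0.4, 1.0]
width: 0.0002
gripper_force: 0.0
```

```bash
python3 -m handwheel '[[[0.7,0.026,0,0,0,0,-1],[0.5,0.018,0,0,0,0,-1],[0.3,0.011,0,0,0,0,-1],[0.3,0.011,0,0,0,0,-1],[0.4,0.015,0,0,0,0,-1]]]'
python3 -m handwheel '[[[0.5,0.018,0,0,0,0,-1],[0.5,0.018,0,0,0,0,-1],[0.5,0.018,0,0,0,0,-1],[0.5,0.018,0,0,0,0,-1],[0.5,0.018,0,0,0,0,-1]]]'
python3 -c "
from h import *
c=grab('top','t6');grab('wrist','w6')"
```

```text
time: 21.12
tcp_pos: [0.4283, 0.2617, 0.0182]
ee_rot: [[-0.999, -0.037, -0.002], [-0.037, 0.999, -0.0], [0.002, -0.0, -1.0]]
ft_force: [-4.4, 0.2, 2.1]
width: -0.0001
gripper_force: 2.1
time: 21.75
tcp_pos: [0.4798, 0.2639, 0.0182]
ee_rot: [[-0.999, -0.037, 0.0], [-0.037, 0.999, -0.0], [-0.0, -0.0, -1.0]]
ft_force: [-2.3, -0.1, 0.6]
width: -0.0
gripper_force: 1.2
```

View pics/w6.png

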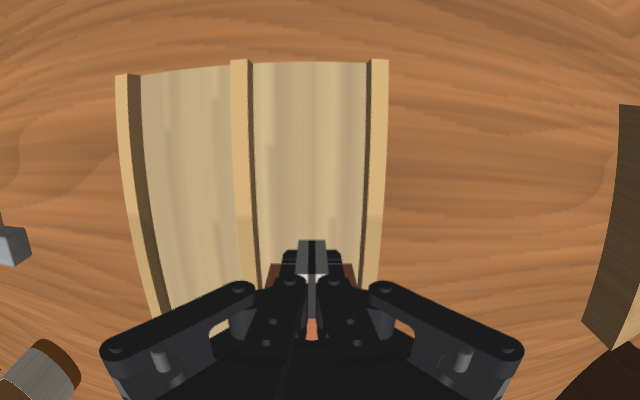

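The shut fingers are in mid-lane, with the trough's end just in front of them near (310,270). The push force is 2–4 N, so I'll carry on.

```bash
python3 -m handwheel '[[[0.5,0.018,0,0,0,0,-1],[0.5,0.018,0,0,0,0,-1],[0.5,0.018,0,0,0,0,-1],[0.5,0.018,0,0,0,0,-1],[0.4,0.015,0,0,0,0,-1]]]'
python3 -m handwheel '[[[0.2,0.007,0,0,0,0,-1],[0.2,0.007,0,0,0,0,-1],[0,0,0,0,0,0,-1]]]'
```

```text
time: 22.48
tcp_pos: [0.5277, 0.2657, 0.0182]
ee_rot: [[-0.999, -0.037, -0.0], [-0.037, 0.999, -0.0], [0.0, -0.0, -1.0]]
ft_force: [-3.3, -0.2, 1.0]
width: 0.0002
gripper_force: 1.8
time: 22.85
tcp_pos: [0.5356, 0.266, 0.0183]
ee_rot: [[-0.999, -0.037, 0.001], [-0.037, 0.999, -0.0], [-0.001, -0.0, -1.0]]
ft_force: [-0.2, 0.2, 0.1]
width: -0.0
gripper_force: 0.1
```

Now small steps until the force rises at the end stop.

```bash
for i in 1; do python3 -m handwheel '[[[0.15,0.006,0,0,0,0,-1],[0.1,0.004,0,0,0,0,-1],[0,0,0,0,0,0,-1]]]' | egrep 'tcp|ft'; done
python3 -m handwheel '[[[0.1,0.004,0,0,0,0,-1],[0,0,0,0,0,0,-1]]]'| egrep 'tcp|ft'
python3 -m handwheel '[[[0.1,0.004,0,0,0,0,-1],[0,0,0,0,0,0,-1]]]'| egrep 'tcp|ft'
```

```text
tcp_pos: [0.5402, 0.2662, 0.0183]
ft_force: [-2.6, -0.4, 1.8]
tcp_pos: [0.5422, 0.2662, 0.0183]
ft_force: [-3.2, 0.6, 1.9]
tcp_pos: [0.5442, 0.2663, 0.0183]
ft_force: [-3.2, -1.0, 2.6]
```

```bash

python3 -m handwheel '[[[0.1,0.004,0,0,0,0,-1],[0,0,0,0,0,0,-1]]]'| egrep 'tcp|ft'
python3 -m handwheel '[[[0.1,0.004,0,0,0,0,-1],[0,0,0,0,0,0,-1]]]'| egrep 'tcp|ft'
python3 -m handwheel '[[[0.1,0.004,0,0,0,0,-1],[0,0,0,0,0,0,-1]]]'| egrep 'tcp|ft'
```

```text
tcp_pos: [0.5452, 0.2663, 0.0182]
ft_force: [-7.2, 0.9, 6.2]
tcp_pos: [0.5451, 0.2663, 0.0182]
ft_force: [-15.1, 1.1, 10.4]
tcp_pos: [0.5451, 0.2662, 0.0181]
ft_force: [-23.3, 0.8, 17.2]
```

It stopped firmly at x=0.545, exactly the predicted home position. I'll back off, rise and look.

```bash

python3 -m handwheel '[[[-0.3,-0.01,0,0,0,0,-1],[-0.5,-0.018,0,0,0,0,-1],[-1,-0.036,0,0,0,0,-1],[-1,-0.036,0.3,0,0,0,-1],[-1,-0.036,1,0,0,0,-1]]]'
python3 -m handwheel '[[[-1,0,1,0,0,0,-1],[-1,0,1,0,0,0,-1],[-1,0,1,0,0,0,-1],[-1,0,1,0,0,0,-1],[-1,0,1,0,0,0,-1]]]'
python3 -m handwheel '[[[-0.5,0,1,0,0,0,-1],[0,0,1,0,0,0,-1],[0,0,0,0,0,0,-1],[0,0,0,0,0,0,-1],[0,0,0,0,0,0,-1]]]'
python3 - <<'E'
from h import *
np.set_printoptions(precision=4,suppress=True)
t=grab('top','t7');s=grab('side','s7')
a=cv2.resize(t['frame'][140:270,180:260,::-1],None,fx=4,fy=4,interpolation=cv2.INTER_CUBIC)
b=cv2.resize(s['frame'][110:240,235:345,::-1],None,fx=4,fy=4,interpolation=cv2.INTER_CUBIC)
cv2.imwrite('pics/comp7.png',np.hstack([a,b]))
E
```

```text
time: 25.1
tcp_pos: [0.473, 0.2633, 0.0437]
ee_rot: [[-0.999, -0.037, -0.001], [-0.037, 0.999, -0.001], [0.001, -0.001, -1.0]]
ft_force: [0.4, 0.7, 0.7]
width: -0.0001
gripper_force: 0.0
time: 25.72
tcp_pos: [0.3737, 0.2638, 0.145]
ee_rot: [[-0.999, -0.037, 0.001], [-0.037, 0.999, 0.0], [-0.001, 0.0, -1.0]]
ft_force: [0.3, 1.1, 0.4]
width: 0.0002
gripper_force: 0.0
time: 26.35
tcp_pos: [0.3638, 0.2635, 0.1834]
ee_rot: [[-0.999, -0.037, -0.001], [-0.037, 0.999, -0.001], [0.001, -0.001, -1.0]]
ft_force: [-0.3, -0.4, 0.9]
width: -0.0002
gripper_force: 0.0
```

View pics/comp7.png

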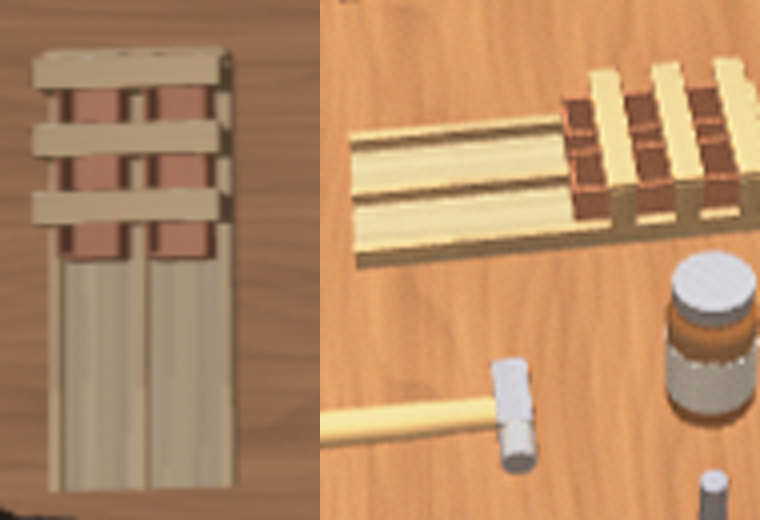

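Both troughs' near ends line up at y≈258 in the crop, lanes parallel, and the hammer and jar haven't moved. The arm was left at about 1.5 rad, and nothing has touched it since. Handing in.

```bash
python3 -c "
from cell import hand_in
print(hand_in())"
```

```text
the job is handed in; nothing more can be done
None
```

I swung the hold-down arm clear, set the copper trough down in the free lane and slid it home against the end stop, let go of everything, and handed the job in at about 26 s of the 64 s; the hand-in returned no verdict.

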